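# Hang the headset rack on both hooks

## Task

Tidy the desk: lift the headset rack (it has a grip tab) and hang its top bar on the two hook arms of the stand, so that the bar sits fully down in the notch of both arms. The arms are clamped at different depths, so feel for the notches gently without forcing, and do not let go until both sides are down; leave it hanging still and leave everything else on the desk where it is.

Things in the scene. Friction and masses are not known exactly. Their poses are not given: they have to be found in the camera images.
- rack: Headset rack: upright dark steel frame, 0.3-0.6 kg, standing on two 70 mm feet. Origin: middle of its underside; z up, y along its top bar; front and back alike. Top bar: square, 10 x 10 mm, 280 mm long, axis 100 mm up. Uprights (8 mm) and feet (14 mm wide) at y = +-70 mm, two rungs between them; two pegs reach 30 mm to each side in x at 60 mm height. The bar's outer 65 mm are free and go on the hooks.
- tab (a point): Where to grip the rack: centre of the black tab rising from the bar's middle, 30 mm above the bar's axis, 130 mm above the rack's underside. The tab is 12 mm thick in the rack's x (pinch this), 50 mm wide in y; its top is 15 mm above this point.
- bar_left (a point): Point on the rack bar's axis at rack y = +100 mm: middle of the stretch that goes on one hook arm.
- bar_right (a point): Point on the rack bar's axis at rack y = -100 mm: middle of the stretch that goes on the other hook arm.
- stand: Fixed grey hook stand. Origin: on the desk midway under the two notches' nominal places; z up. Base plate 260 mm wide (y), x -60 to +90 mm, 12 mm thick. Posts behind, x = 45 to 75 mm, y = +-100 mm, tops at 151 mm. On each post a steel hook arm 16 mm wide points to -x. The arms are clamped and do not move in use; for their shape see the notch points.
- notch_left (a point): Nominal middle of the notch floor of the arm at stand y = +100 mm, z = 135 mm. Shape along stand x from here: upturned tip -62 to -57 mm, 17 mm high; flat land to -7.5, 10 mm high; notch to +7.5; back stop to +23.5, 34 mm high (heights above notch floor). The real arm is clamped up to 11 mm farther forward or back than this, each arm differently: not reported, must be felt or seen.
- notch_right (a point): Nominal middle of the notch floor of the arm at stand y = -100 mm, z = 135 mm. Shape along stand x from here: upturned tip -62 to -57 mm, 17 mm high; flat land to -7.5, 10 mm high; notch to +7.5; back stop to +23.5, 34 mm high (heights above notch floor). The real arm is clamped up to 11 mm farther forward or back than this, each arm differently: not reported, must be felt or seen.
- paddle_key: Bystander, leave alone: black twin-paddle Morse key on a 100 x 64 mm plate, 44 mm high. Origin: middle of its underside.
- straight_key: Bystander, leave alone: brass straight Morse key on a 110 x 70 mm dark wooden base, 56 mm high. Origin: middle of its underside.
- headphones: Bystander, leave alone: headphones lying on the desk, about 210 x 160 mm, 72 mm high. Origin: middle of its underside.
- mouse: Bystander, leave alone: black upright mouse, 105 x 62 mm, 44 mm high. Origin: middle of its underside.
- phone: Bystander, leave alone: black phone lying flat, 150 x 72 x 9 mm. Origin: middle of its underside.
- clear_key: Bystander, leave alone: twin-paddle Morse key with a clear cover on a 100 x 64 mm plate, 44 mm high. Origin: middle of its underside.
- mug: Bystander, leave alone: white mug, 80 mm wide, 90 mm high. Origin: middle of its underside.

How it is judged:
By the outcome, as a careful person would: the job done as asked, in the order asked, and still so for the second after the job is handed in, with the robot touching nothing.
It also fails if it takes over 72 s, if anything falls off the work surface, if the arm or the gripper's body presses on something with over 40 N, if the wrist force passes 120 N, or if a joint passes its speed limit or range.

## Robot

A 6-joint arm with a two-finger parallel gripper is mounted at the origin on the work surface. World frame = base frame: x ahead of the robot, y to its left, z up, the work surface at z = 0. Lengths are in mm, angles in rad, forces in N, time in s.
With the tool pointing down it reaches from about 275 to 1000 mm from the base axis. Payload 8.4 kg.
Tool frame: the origin (TCP) lies at the very end of the fingers, on their centre line; the grasp point (between the pads) lies 19 mm behind it; z points along the fingers, y is the direction in which the jaws open and shut (so a half turn about z gives the same grasp; the last joint's range is limited). The gripper opens to 85 mm and grips with 20 to 120 N. Pads are 22 mm wide; open, the fingers measure 114 mm over their backs; the gripper's body (76 mm by 85 mm) begins 54 mm behind the grasp point. The pads swing forward as they close: fully open they stand 13 mm farther back than shut.
Start: joints at [-1.216, 0.353, 1.633, -0, 1.155, -0.002], TCP at [218.297, -585.64, 231.281] pointing down, gripper open.
Joint ranges: [-2.63, 2.63], [-0.92, 2.1], [0.06, 2.66], [-1.3, 4.44], [0, 2.69], [-3.02, 3.02]. Speed limits (rad/s): [2.22, 2.22, 2.79, 3.14, 3.14, 3.14].

## Interface

Orientations are given as [roll, pitch, yaw] about the fixed x, y, z axes, in that order (R = Rz(yaw) Ry(pitch) Rx(roll)).
In Python, from rig import sense, grab_frame, sign_off, masks_of gives the robot as it stands. The module is installed in compiled form; this text tells all that it offers.
- The arm moves only by the shell command python3 -m inch 'ROWS' [FORCE]. ROWS is JSON, a list of rows, each an object of numbers: "gripper": the finger opening in m, from 0 to 0.0854; "tx", "ty", "tz": the shift along the tool's x, y, z in m; "spin": the turn about the tool's z in degrees. In form: [{"gripper": .., "tx": .., "ty": .., "tz": .., "spin": ..}, ...]. A call has exactly 8 rows; each row shifts and turns the commanded pose from where the row before left it, along the tool's axes as they then stand; what a row does not reach is not made up. A row lasts 1/10 s, in which the tool goes at most 50 mm and 8.59 degrees, less where a joint would pass 70% of its speed; a pose out of reach is approached as far as the arm can. A call is refused whole if a number of a shift passes 0.05 or a number of a turn 8.59, either way. A call with a gripper value outside its range is refused whole. The fingers move at their own pace and stop on an object; FORCE is the grip in N (left out, the last holds). Time passes only in rows, so rows that do not move let the fingers close, or fill a call up. It gives the time, the measured TCP pose, the force and the opening at its end, in the units of the state.
- sense(): the state, without advancing time (a new reading comes with each control period).
- grab_frame(name): name is "scene" or "top" or "wrist"; returns a dict with "pixels" (480x640x3 uint8, red, green, blue), "K" (3x3 intrinsics, pixels), "extrinsics" (4x4, takes a point from camera to world coordinates). Camera axes: x right, y down, z forward; pixel columns grow to the right and rows downward; lengths in mm; the calibration is good to about 2 mm. The wrist camera is an equidistant fisheye: a pixel r from the principal point sees the ray r / f radians off the axis. A picture is of the moment at which its call begins. There is no depth.
- sign_off(): hands the job in, once; it reports no verdict.
Trained networks look in the newest picture that a camera, given by its name, has taken for a name from the list of things; names that differ only in an ending like _2 or _b are one class to them, and where a whole thing is asked for, a point or a joint stands for the part that bears it (a point fixed in the world has none). Each returns a list of dicts, best first, with "conf" (0 to 1); they miss things now and then, are a little off and sometimes report something else, mostly with a low value. They report only what shows in the picture. A call takes as long as a camera call.
- masks_of(camera, target): "pixels" (480x640 bool, what is visible of it) and "centre" ([row, column] in pixels, amid what is visible of it).
The state is a dict: "clock": time; "qpos": joint angles; "qvel": joint speeds; "joint_efforts": joint torques, N m; "eef_pos": TCP position; "tcp_rot": TCP orientation; "contact_force": force on the tool from outside, world axes, zero at the start; "wrist_torque": the same for the moment, N m; "opening": opening from 0.0 (shut) to 1.0 (fully open).
Only numpy, scipy, OpenCV 4.12 (cv2) and the standard library are available. Lean on these libraries where they do the work, as an engineer would, in place of code of your own. Each camera call takes 0.05 s, during which the arm holds its last target.

## Working session

There is one attempt and no reset: what is moved stays moved. The work goes in short steps, Python scripts to look and compute and a shell command to move; the robot and the scene stay as the last step left them, time stands still between calls to the robot, and variables do not carry over. Pictures are saved under pics/ and viewed, and the job is handed in when it is done.

```bash
mkdir -p pics; cat > h.py <<'E'
import numpy as np,cv2
from rig import sense,grab_frame,sign_off,masks_of
def save(n,f): cv2.imwrite('pics/'+n+'.png',cv2.cvtColor(f['pixels'],cv2.COLOR_RGB2BGR))
E
python3 - <<'E'
from h import *
s=sense();print({k:np.round(v,3).tolist() for k,v in s.items()})
for c in ['scene','top','wrist']:
    f=grab_frame(c);save(c+'0',f);print(c,f['K'].tolist(),np.round(f['extrinsics'],4).tolist())
    for t in ['rack','tab','stand']:
        for m in masks_of(c,t)[:2]:
            ys,xs=np.where(m['pixels']);print(t,round(m['conf'],2),np.round(m['centre']),xs.min(),xs.max(),ys.min(),ys.max())
E
```

```text
{'clock': 0.0, 'qpos': [-1.216, 0.354, 1.634, 0.0, 1.155, -0.002], 'qvel': [-0.001, -0.001, 0.001, 0.0, 0.001, -0.0], 'joint_efforts': [0.003, -60.525, -34.206, 0.0, 0.009, -0.0], 'eef_pos': [218.138, -585.189, 230.552], 'tcp_rot': [-3.14, -0.0, 0.357], 'contact_force': [-0.456, -0.08, 0.254], 'wrist_torque': [-0.044, -0.009, -0.025], 'opening': 0.999}
scene [[598.5147858729555, 0.0, 320.0323928213837], [0.0, 598.5147858729555, 227.72579229272466], [0.0, 0.0, 1.0]] [[-0.0733, 0.6375, -0.767, 1638.3013], [0.9971, 0.0641, -0.042, 140.6957], [0.0224, -0.7678, -0.6403, 1072.4847], [0.0, 0.0, 0.0, 1.0]]
rack 0.81 [240. 366.] 314 425 218 273
tab 0.56 [238. 372.] 314 425 219 273
tab 0.3 [214. 387.] 369 400 203 239
stand 0.6 [248. 203.] 149 260 187 277
top [[557.8002040459443, 0.0, 313.4475270393983], [0.0, 557.8002040459443, 240.53463028648284], [0.0, 0.0, 1.0]] [[0.0221, -0.988, 0.1526, 294.5462], [-0.9997, -0.0238, -0.009, 79.3012], [0.0125, -0.1523, -0.9883, 1514.2856], [0.0, 0.0, 0.0, 1.0]]
rack 0.72 [252. 260.] 206 313 242 267
tab 0.79 [252. 261.] 205 314 241 268
stand 0.7 [204. 339.] 324 350 183 220
stand 0.64 [256. 422.] 370 475 221 289
wrist [[371.64829954431775, 0.0, 324.1195011857433], [0.0, 371.64829954431775, 241.42657099202916], [0.0, 0.0, 1.0]] [[0.3497, -0.9015, -0.2549, 284.0271], [-0.9369, -0.3363, -0.0957, -561.4642], [0.0006, 0.2723, -0.9622, 372.9032], [0.0, 0.0, 0.0, 1.0]]
```

View pics/scene0.png

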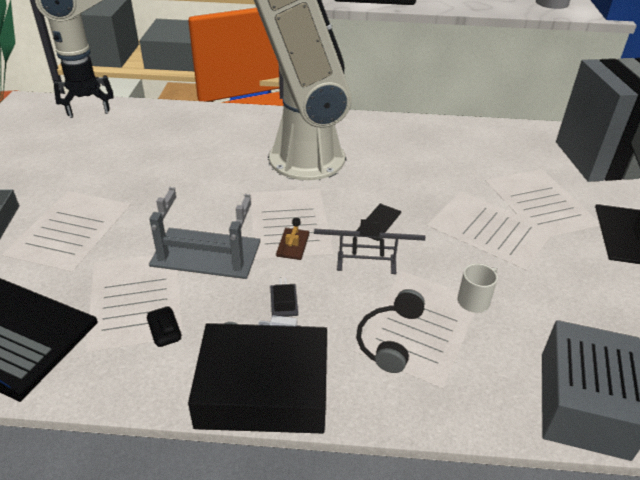

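View pics/top0.png

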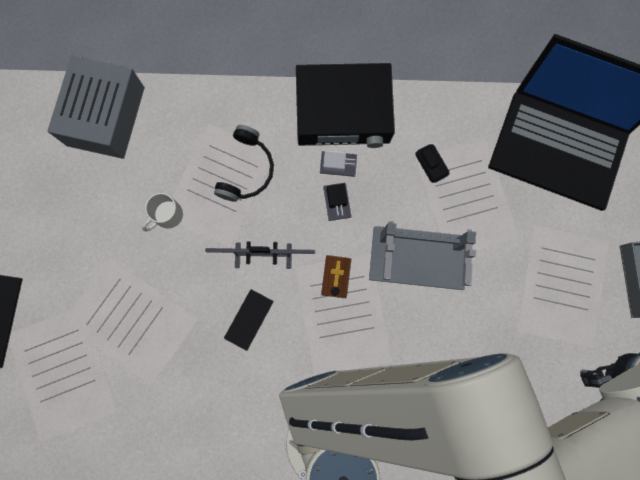

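```bash
python3 - <<'E'
import cv2
a=cv2.imread('pics/scene0.png');b=cv2.imread('pics/top0.png')
cv2.imwrite('pics/s0z.png',cv2.resize(a[170:300,140:440],None,fx=2.6,fy=2.6,interpolation=cv2.INTER_CUBIC))
cv2.imwrite('pics/t0z.png',cv2.resize(b[200:310,190:490],None,fx=2.6,fy=2.6,interpolation=cv2.INTER_CUBIC))
E
```

```text
(no output)
```

View pics/s0z.png

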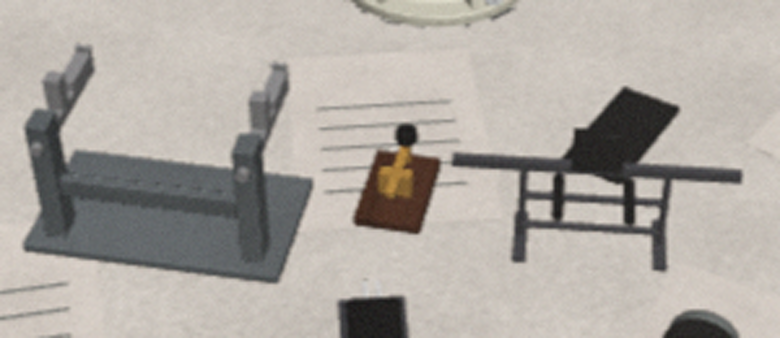

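View pics/t0z.png

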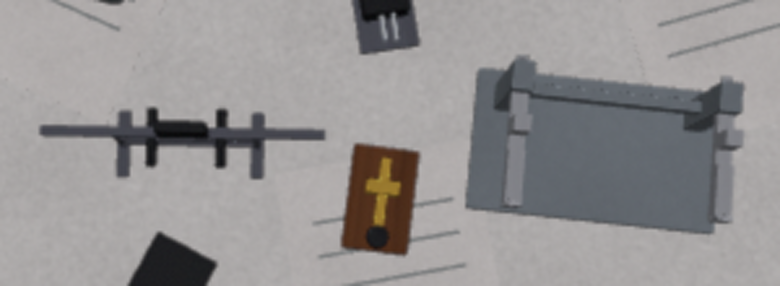

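The scene picture shows the rack bar running from about (314,231) to (425,238), and the hook arms at about (165,195) and (243,205). In the top picture the bar runs from (205,250) to (315,252), and the arms sit at about x≈390 and x≈470.

```bash
cat >> h.py <<'E'
from scipy.optimize import least_squares
def load(c,n=None):
    f=grab_frame(c); 
    if n: save(n,f)
    return f['K'],f['extrinsics']
def proj(K,E,P,fish=False):
    P=np.atleast_2d(P);R=E[:3,:3];c=(P-E[:3,3])@R
    if fish:
        r=np.hypot(c[:,0],c[:,1]);th=np.arctan2(r,c[:,2]);n=c[:,:2]/r[:,None]*th[:,None]*K[0,0]
        return n+K[:2,2]
    return c[:,:2]/c[:,2:]*K[0,0]+K[:2,2]
def ray(K,E,uv,fish=False):
    d=(np.array(uv,float)-K[:2,2])/K[0,0]
    if fish:
        r=np.hypot(*d);v=np.array([*(d/r*np.sin(r)),np.cos(r)])
    else: v=np.array([*d,1]);v/=np.linalg.norm(v)
    return E[:3,3],E[:3,:3]@v
def onz(K,E,uv,z,fish=False):
    o,v=ray(K,E,uv,fish);return o+v*(z-o[2])/v[2]
def tri(rays):
    A=0;b=0
    for o,v in rays:
        M=np.eye(3)-np.outer(v,v);A=A+M;b=b+M@o
    X=np.linalg.solve(A,b);return X,[float(np.linalg.norm((np.eye(3)-np.outer(v,v))@(X-o))) for o,v in rays]
E
python3 - <<'E'
from h import *
S=load('scene');T=load('top')
s=lambda x,y:ray(*S,(140+x/2.6,170+y/2.6)); t=lambda x,y:ray(*T,(190+x/2.6,200+y/2.6))
for n,a,b in [('barR',(453,158),(325,135)),('barL',(742,177),(40,130)),('tab',(600,142),(181,129)),
 ('tipL',(281,66),(514,206)),('tipR',(84,48),(723,220)),('stopL',(261,92),(520,114)),('stopR',(55,75),(733,130)),
 ('postL',(248,140),(521,62)),('postR',(43,117),(727,85))]:
    X,r=tri([s(*a),t(*b)]);print(n,np.round(X,1),np.round(r,1))
E
```

```text
barR [483.8  62.4  97.4] [0.6 0.6]
barL [482.4 342.8  95.7] [0.3 0.3]
tab [482.3 202.3 127.9] [1.2 1.2]
tipL [ 413.9 -116.4  143.4] [1.8 1.8]
tipR [ 405.2 -315.8  144. ] [0.7 0.7]
stopL [ 497.6 -118.5  174.8] [0.6 0.6]
stopR [ 487.5 -318.4  171.9] [1.1 1.1]
postL [ 550.  -122.   159.1] [0.4 0.4]
postR [ 532.9 -318.7  156.7] [0.6 0.6]
```

```bash
cat >> h.py <<'E'
def plan(target,yaw=None,n=8,g=None):
    s=sense();p=np.array(s['eef_pos']);y=s['tcp_rot'][2];yaw=y if yaw is None else yaw
    d=np.array(target,float)-p;dy=(yaw-y+np.pi)%(2*np.pi)-np.pi
    for i in range(n):
        a=y+dy*i/n;ex=np.array([np.cos(a),np.sin(a)]);ey=np.array([np.sin(a),-np.cos(a)])
        w=d/n/1000;print('{"tx":%.4f,"ty":%.4f,"tz":%.4f,"spin":%.2f}'%(ex@w[:2],ey@w[:2],-w[2],-np.degrees(dy)/n))
E
python3 -c "
from h import *
plan([450,-340,330],1.56)"
```

```text
{"tx":0.0379,"ty":-0.0187,"tz":-0.0123,"spin":-8.62}
{"tx":0.0402,"ty":-0.0128,"tz":-0.0123,"spin":-8.62}
{"tx":0.0417,"ty":-0.0066,"tz":-0.0123,"spin":-8.62}
{"tx":0.0422,"ty":-0.0003,"tz":-0.0123,"spin":-8.62}
{"tx":0.0418,"ty":0.0060,"tz":-0.0123,"spin":-8.62}
{"tx":0.0404,"ty":0.0122,"tz":-0.0123,"spin":-8.62}
{"tx":0.0381,"ty":0.0182,"tz":-0.0123,"spin":-8.62}
{"tx":0.0350,"ty":0.0237,"tz":-0.0123,"spin":-8.62}
```

```bash
python3 -m inch '[{"tx":0.038,"ty":-0.019,"tz":-0.0123,"spin":-8.58},{"tx":0.040,"ty":-0.013,"tz":-0.0123,"spin":-8.58},{"tx":0.042,"ty":-0.0066,"tz":-0.0123,"spin":-8.58},{"tx":0.042,"ty":0,"tz":-0.0123,"spin":-8.58},{"tx":0.042,"ty":0.006,"tz":-0.0123,"spin":-8.58},{"tx":0.040,"ty":0.012,"tz":-0.0123,"spin":-8.58},{"tx":0.038,"ty":0.018,"tz":-0.0123,"spin":-8.58},{"tx":0.035,"ty":0.024,"tz":-0.0123,"spin":-8.58}]'
python3 -m inch '[{"tx":0},{"tx":0},{"tx":0},{"tx":0},{"tx":0},{"tx":0},{"tx":0},{"tx":0}]'
python3 -c "
from h import *
f=grab_frame('wrist');save('w1',f);np.savez('w1',K=f['K'],E=f['extrinsics']);print(f['extrinsics'],sense()['eef_pos'],sense()['tcp_rot'])"
```

```text
[[ 3.49699309e-01 -9.01539355e-01 -2.54827755e-01  2.84039457e+02]
 [-9.36861659e-01 -3.36284734e-01 -9.59312760e-02 -5.61497577e+02]
 [ 7.91136710e-04  2.72285454e-01 -9.62216195e-01  3.73033177e+02]
 [ 0.00000000e+00  0.00000000e+00  0.00000000e+00  1.00000000e+00]] [ 218.31669516 -585.65145863  231.31776009] [ 3.14152580e+00 -2.97367116e-05  3.56798375e-01]$[0]: bad value
$[0]: bad value
```

View pics/w1.png

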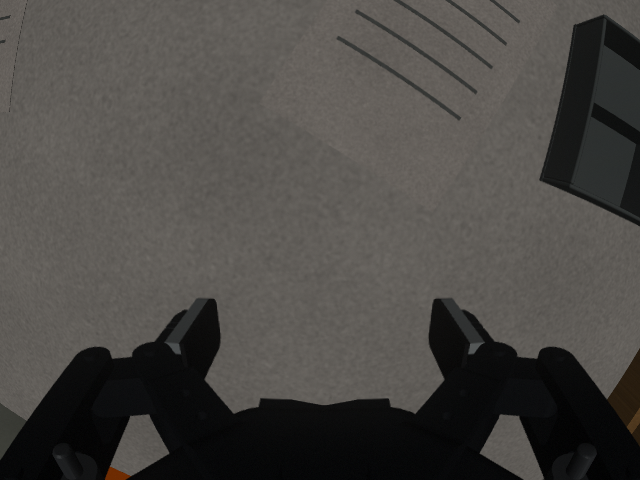

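```bash
python3 -m inch '[{"gripper":0.0854,"tx":0.036,"ty":-0.018,"tz":-0.0123,"spin":-8.58},{"gripper":0.0854,"tx":0.037,"ty":-0.013,"tz":-0.0123,"spin":-8.58},{"gripper":0.0854,"tx":0.038,"ty":-0.0066,"tz":-0.0123,"spin":-8.58},{"gripper":0.0854,"tx":0.038,"ty":0,"tz":-0.0123,"spin":-8.58},{"gripper":0.0854,"tx":0.038,"ty":0.006,"tz":-0.0123,"spin":-8.58},{"gripper":0.0854,"tx":0.036,"ty":0.012,"tz":-0.0123,"spin":-8.58},{"gripper":0.0854,"tx":0.034,"ty":0.018,"tz":-0.0123,"spin":-8.58},{"gripper":0.0854,"tx":0.030,"ty":0.024,"tz":-0.0123,"spin":-8.58}]'
python3 -m inch '[{"gripper":0.0854,"tx":0,"ty":0,"tz":0,"spin":0},{"gripper":0.0854,"tx":0,"ty":0,"tz":0,"spin":0},{"gripper":0.0854,"tx":0,"ty":0,"tz":0,"spin":0},{"gripper":0.0854,"tx":0,"ty":0,"tz":0,"spin":0},{"gripper":0.0854,"tx":0,"ty":0,"tz":0,"spin":0},{"gripper":0.0854,"tx":0,"ty":0,"tz":0,"spin":0},{"gripper":0.0854,"tx":0,"ty":0,"tz":0,"spin":0},{"gripper":0.0854,"tx":0,"ty":0,"tz":0,"spin":0}]'
python3 -c "
from h import *
f=grab_frame('wrist');save('w1b',f);np.savez('w1b',K=f['K'],E=f['extrinsics']);print(f['extrinsics'][:3,3],sense()['eef_pos'],sense()['tcp_rot'])"
```

```text
clock: 1.55
eef_pos: [435.0, -363.0, 330.5]
tcp_rot: [3.141, 0.0, 1.561]
contact_force: [0.6, 0.1, -0.7]
opening: 0.992
clock: 2.35
eef_pos: [434.0, -364.5, 329.6]
tcp_rot: [-3.142, -0.0, 1.554]
contact_force: [-0.3, -0.6, 0.3]
opening: 0.999
[ 436.11398393 -295.36387352  471.37119197] [ 434.06097993 -364.42474342  329.66662014] [-3.14155782e+00 -1.01955295e-05  1.55448110e+00]
```

View pics/w1b.png

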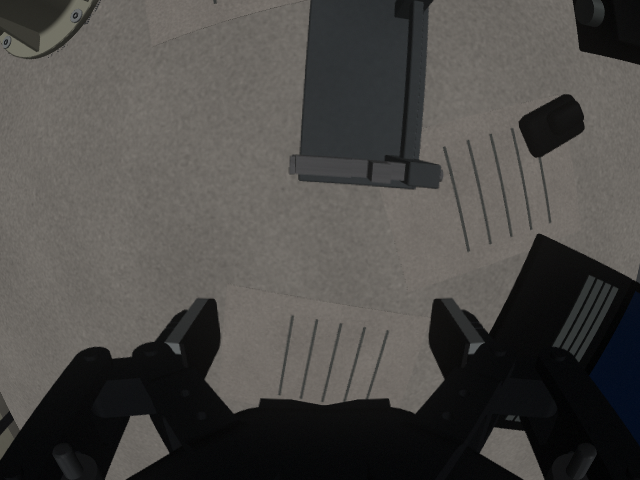

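```bash
python3 -m inch '[{"gripper":0.0854,"tx":0.03,"ty":0,"tz":0,"spin":0},{"gripper":0.0854,"tx":0.04,"ty":0,"tz":0,"spin":0},{"gripper":0.0854,"tx":0.02,"ty":0,"tz":0,"spin":0},{"gripper":0.0854,"tx":0,"ty":0,"tz":0,"spin":0},{"gripper":0.0854,"tx":0,"ty":0,"tz":0,"spin":0},{"gripper":0.0854,"tx":0,"ty":0,"tz":0,"spin":0},{"gripper":0.0854,"tx":0,"ty":0,"tz":0,"spin":0},{"gripper":0.0854,"tx":0,"ty":0,"tz":0,"spin":0}]'
python3 -c "
from h import *
f=grab_frame('wrist');save('w2',f);np.savez('w2',K=f['K'],E=f['extrinsics'])
a=cv2.imread('pics/w1b.png');cv2.imwrite('pics/w1bz.png',cv2.resize(a[130:210,270:470],None,fx=4,fy=4,interpolation=cv2.INTER_CUBIC))
a=cv2.imread('pics/w2.png');cv2.imwrite('pics/w2z.png',cv2.resize(a[0:300,250:500],None,fx=2,fy=2,interpolation=cv2.INTER_CUBIC))
"
```

```text
clock: 3.2
eef_pos: [435.5, -275.0, 329.5]
tcp_rot: [-3.141, -0.0, 1.554]
contact_force: [0.9, -0.2, 0.9]
opening: 0.997
```

View pics/w1bz.png

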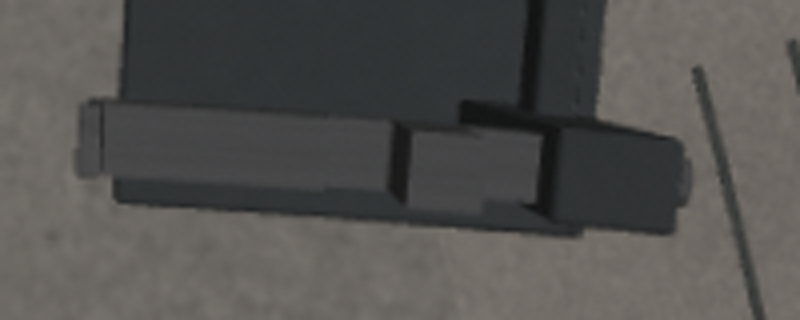

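View pics/w2z.png

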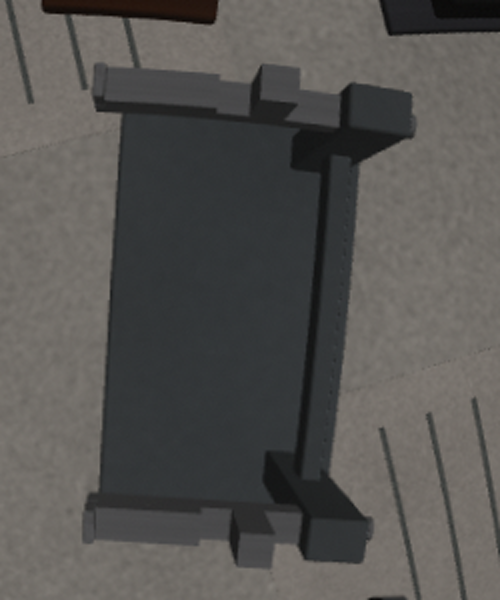

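```bash
python3 - <<'E'
from h import *
A=np.load('w1b.npz');B=np.load('w2.npz')
a=lambda x,y,z:onz(A['K'],A['E'],(270+x/4,130+y/4),z,True)
b=lambda x,y,z:onz(B['K'],B['E'],(250+x/2,y/2),z,True)
for n,p in [('L tipin',b(107,87,145)),('L land end',b(219,93,145)),('L stopbot',b(252,98,135)),('L stoptop',b(257,73,169)),
 ('L stoptop back',b(299,77,169)),
 ('R tipin',b(95,523,145)),('R land end',b(201,527,145)),('R stopbot',b(233,525,135)),('R stoptop',b(236,553,169)),('R stoptop back',b(273,553,169)),
 ('R1 tipin',a(103,140,145)),('R1 land end',a(325,155,145)),('R1 stopbot',a(393,158,135)),('R1 stoptop',a(410,165,169)),
 ('postL c',b(378,105,151)),('postR c',b(333,538,151)),('postR1',a(615,178,151)),
 ('base FL',b(120,113,12)),('base FR',b(101,493,12)),('baseR1 FR',a(115,200,12)),('base BR1',a(580,238,12)) ]:
    print(n,np.round(p,1))
print(sense()['eef_pos'],B['E'][:3,3])
E
```

```text
L tipin [ 421.4 -120.1  145. ]
L land end [ 469.9 -123.3  145. ]
L stopbot [ 485.7 -122.8  135. ]
L stoptop [ 483.2 -120.2  169. ]
L stoptop back [ 500.6 -121.1  169. ]
R tipin [ 411.3 -317.5  145. ]
R land end [ 460.5 -320.3  145. ]
R stopbot [ 476.7 -323.1  135. ]
R stoptop [ 474.3 -324.3  169. ]
R stoptop back [ 490.8 -324.7  169. ]
R1 tipin [ 411.1 -318.1  145. ]
R1 land end [ 459.7 -322.2  145. ]
R1 stopbot [ 475.9 -323.7  135. ]
R1 stoptop [ 475.4 -322.3  169. ]
postL c [ 539.7 -126.6  151. ]
postR c [ 522.4 -325.1  151. ]
postR1 [ 523.7 -326.4  151. ]
base FL [ 422.4 -102.4   12. ]
base FR [ 405.2 -342.6   12. ]
baseR1 FR [ 404.1 -346.1   12. ]
base BR1 [ 550.7 -359.2   12. ]
[ 435.51534264 -274.87572146  329.50822633] [ 437.69939805 -205.88010236  471.26123654]
```

```bash
python3 -m inch '[{"gripper":0.0854,"tx":0.035,"ty":0.005,"tz":0,"spin":0},{"gripper":0.0854,"tx":0.045,"ty":0.005,"tz":0.004,"spin":0},{"gripper":0.0854,"tx":0.045,"ty":0.005,"tz":0.004,"spin":0},{"gripper":0.0854,"tx":0.045,"ty":0.005,"tz":0.004,"spin":0},{"gripper":0.0854,"tx":0.045,"ty":0.005,"tz":0.004,"spin":0},{"gripper":0.0854,"tx":0.045,"ty":0.005,"tz":0.004,"spin":0},{"gripper":0.0854,"tx":0.045,"ty":0.005,"tz":0.004,"spin":0},{"gripper":0.0854,"tx":0.045,"ty":0.005,"tz":0.004,"spin":0}]'
python3 -m inch '[{"gripper":0.0854,"tx":0.03,"ty":0.004,"tz":0.004,"spin":0},{"gripper":0.0854,"tx":0.02,"ty":0,"tz":0.0,"spin":-0.9},{"gripper":0.0854,"tx":0.005,"ty":0,"tz":0,"spin":0},{"gripper":0.0854,"tx":0,"ty":0,"tz":0,"spin":0},{"gripper":0.0854,"tx":0,"ty":0,"tz":0,"spin":0},{"gripper":0.0854,"tx":0,"ty":0,"tz":0,"spin":0},{"gripper":0.0854,"tx":0,"ty":0,"tz":0,"spin":0},{"gripper":0.0854,"tx":0,"ty":0,"tz":0,"spin":0}]'
python3 -c "
from h import *
f=grab_frame('wrist');save('w3',f);np.savez('w3',K=f['K'],E=f['extrinsics']);print(sense()['eef_pos'],sense()['tcp_rot'])
K,E=f['K'],f['extrinsics']
print(proj(K,E,[[483,202.5,145],[483,202,100],[483,302,100],[483.8,62.4,100],[482.4,342.5,100]],True).round(0).tolist())
for m in masks_of('wrist','rack')+masks_of('wrist','tab'): print(m['conf'],m['centre'])"
```

```text
clock: 4.05
eef_pos: [481.3, 76.6, 301.7]
tcp_rot: [3.141, 0.0, 1.554]
contact_force: [1.8, 0.5, -0.6]
opening: 1.0
clock: 4.85
eef_pos: [486.1, 129.3, 297.8]
tcp_rot: [3.141, 0.0, 1.569]
contact_force: [0.3, -0.5, 0.6]
opening: 1.001
[486.05673862 129.42521533 297.78555355] [ 3.14143923e+00 -6.56314879e-06  1.56967132e+00]
[[319.0, 133.0], [319.0, 135.0], [319.0, 29.0], [321.0, 280.0], [319.0, -11.0]]
0.58 [138.0, 320.4]
0.82 [135.6, 319.1]
```

View pics/w3.png

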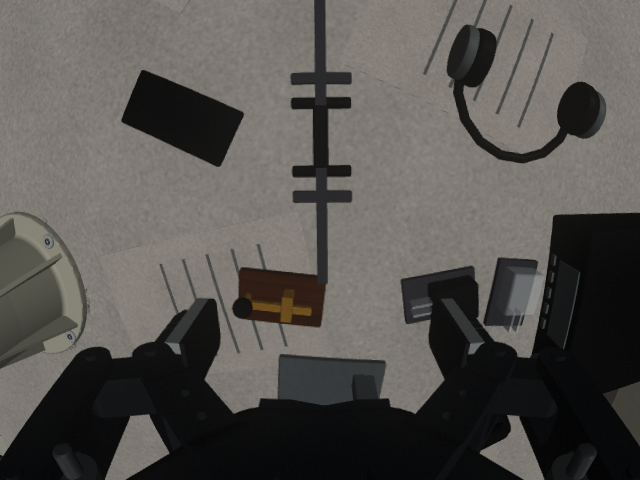

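```bash
python3 -c "
from h import *
B=np.load('w3.npz')
for p,z in [((320.5,105),145),((320.5,167),145),((320.5,20),105),((322,240),105),((322,283),105)]: print(onz(B['K'],B['E'],p,z,True).round(1))
plan([484.5,203,200],1.573)
"
```

```text
[484.6 225.1 145. ]
[484.5 175.9 145. ]
[484.3 308.9 105. ]
[485.3 104.8 105. ]
[485.2  61.5 105. ]
{"tx":0.0092,"ty":-0.0002,"tz":0.0122,"spin":-0.02}
{"tx":0.0092,"ty":-0.0002,"tz":0.0122,"spin":-0.02}
{"tx":0.0092,"ty":-0.0002,"tz":0.0122,"spin":-0.02}
{"tx":0.0092,"ty":-0.0002,"tz":0.0122,"spin":-0.02}
{"tx":0.0092,"ty":-0.0002,"tz":0.0122,"spin":-0.02}
{"tx":0.0092,"ty":-0.0002,"tz":0.0122,"spin":-0.02}
{"tx":0.0092,"ty":-0.0002,"tz":0.0122,"spin":-0.02}
{"tx":0.0092,"ty":-0.0002,"tz":0.0122,"spin":-0.02}
```

```bash
python3 -m inch '[{"gripper":0.0854,"tx":0.015,"ty":0,"tz":0.01,"spin":0},{"gripper":0.0854,"tx":0.02,"ty":-0.001,"tz":0.02,"spin":0},{"gripper":0.0854,"tx":0.02,"ty":-0.0005,"tz":0.025,"spin":0},{"gripper":0.0854,"tx":0.0175,"ty":0,"tz":0.025,"spin":-0.2},{"gripper":0.0854,"tx":0,"ty":0,"tz":0.03,"spin":0},{"gripper":0.0854,"tx":0,"ty":0,"tz":0.01,"spin":0},{"gripper":0.0854,"tx":0,"ty":0,"tz":0,"spin":0},{"gripper":0.0854,"tx":0,"ty":0,"tz":0,"spin":0}]'
python3 -c "
from h import *
f=grab_frame('wrist');save('w4',f)"
```

```text
clock: 5.8
eef_pos: [484.9, 202.6, 178.4]
tcp_rot: [3.141, -0.0, 1.574]
contact_force: [0.4, 0.6, 1.1]
opening: 0.996
```

View pics/w4.png

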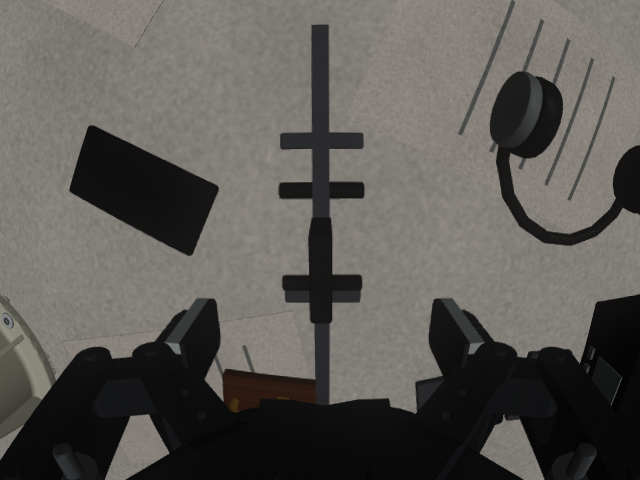

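```bash
python3 -m inch '[{"gripper":0.0854,"tx":0,"ty":-0.001,"tz":0.01,"spin":0},{"gripper":0.0854,"tx":0,"ty":0,"tz":0.018,"spin":0},{"gripper":0.0854,"tx":-0.001,"ty":0,"tz":0.02,"spin":0},{"gripper":0.0854,"tx":0,"ty":0,"tz":0.012,"spin":0},{"gripper":0.0854,"tx":0,"ty":0,"tz":0.006,"spin":0},{"gripper":0.0854,"tx":0,"ty":0,"tz":0,"spin":0},{"gripper":0.04,"tx":0,"ty":0,"tz":0,"spin":0},{"gripper":0.02,"tx":0,"ty":0,"tz":0,"spin":0}]' 60
python3 -m inch '[{"gripper":0.0,"tx":0,"ty":0,"tz":0,"spin":0},{"gripper":0.0,"tx":0,"ty":0,"tz":0,"spin":0},{"gripper":0.0,"tx":0,"ty":0,"tz":0,"spin":0},{"gripper":0.0,"tx":0,"ty":0,"tz":0,"spin":0},{"gripper":0.0,"tx":0,"ty":0,"tz":0,"spin":0},{"gripper":0.0,"tx":0,"ty":0,"tz":0,"spin":0},{"gripper":0.0,"tx":0,"ty":0,"tz":0,"spin":0},{"gripper":0.0,"tx":0,"ty":0,"tz":0,"spin":0}]' 60
python3 -c "
from h import *
f=grab_frame('wrist');save('w5',f);print(sense()['wrist_torque'])"
```

```text
clock: 6.65
eef_pos: [484.1, 201.7, 112.5]
tcp_rot: [3.14, -0.001, 1.574]
contact_force: [-0.4, -0.3, -0.5]
opening: 0.692
clock: 7.45
eef_pos: [483.4, 201.5, 112.0]
tcp_rot: [-3.141, -0.0, 1.574]
contact_force: [-2.5, 0.6, 5.8]
opening: 0.133
[0.00827339 0.32012059 0.17976423]
```

View pics/w5.png

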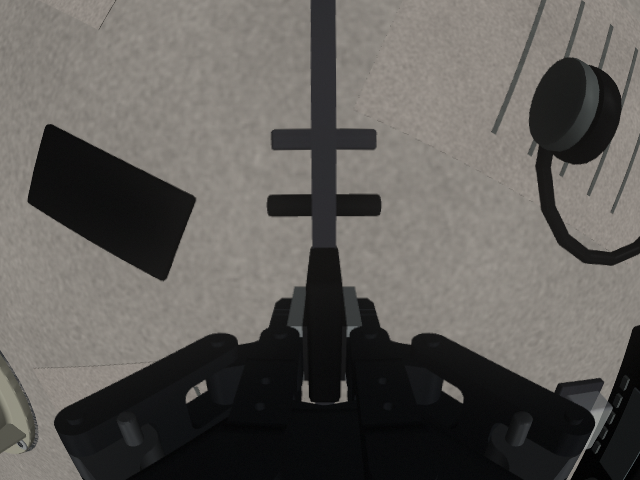

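```bash
python3 -m inch '[{"gripper":0,"tx":0,"ty":0,"tz":-0.005,"spin":0},{"gripper":0,"tx":0,"ty":0,"tz":-0.015,"spin":0},{"gripper":0,"tx":0,"ty":0,"tz":-0.03,"spin":0},{"gripper":0,"tx":0,"ty":0,"tz":-0.035,"spin":0},{"gripper":0,"tx":0,"ty":0,"tz":-0.04,"spin":0},{"gripper":0,"tx":0,"ty":0,"tz":-0.04,"spin":0},{"gripper":0,"tx":0,"ty":0,"tz":-0.025,"spin":0},{"gripper":0,"tx":0,"ty":0,"tz":-0.01,"spin":0}]'
python3 -m inch '[{"gripper":0,"tx":-0.005,"ty":0,"tz":0,"spin":0},{"gripper":0,"tx":-0.015,"ty":0,"tz":0,"spin":0.5},{"gripper":0,"tx":-0.025,"ty":-0.002,"tz":0,"spin":0.5},{"gripper":0,"tx":-0.035,"ty":-0.002,"tz":0,"spin":0.5},{"gripper":0,"tx":-0.04,"ty":-0.002,"tz":0,"spin":0.5},{"gripper":0,"tx":-0.04,"ty":-0.002,"tz":0,"spin":0.5},{"gripper":0,"tx":-0.04,"ty":-0.002,"tz":0,"spin":0.5},{"gripper":0,"tx":-0.04,"ty":-0.002,"tz":0,"spin":0}]'
python3 -c "
from h import *
f=grab_frame('wrist');save('w6',f);print(sense()['wrist_torque'])
plan([462,-221,305],1.571-0.0468)"
```

```text
clock: 8.3
eef_pos: [484.2, 201.7, 314.1]
tcp_rot: [3.138, -0.001, 1.574]
contact_force: [0.9, 0.3, -5.2]
opening: 0.127
clock: 9.1
eef_pos: [463.2, -40.5, 309.5]
tcp_rot: [-3.138, 0.0, 1.521]
contact_force: [-0.3, -0.1, -4.8]
opening: 0.131
[-0.57676668  0.12443697  0.00448045]
{"tx":-0.0219,"ty":0.0010,"tz":0.0006,"spin":-0.03}
{"tx":-0.0219,"ty":0.0010,"tz":0.0006,"spin":-0.03}
{"tx":-0.0219,"ty":0.0010,"tz":0.0006,"spin":-0.03}
{"tx":-0.0219,"ty":0.0010,"tz":0.0006,"spin":-0.03}
{"tx":-0.0219,"ty":0.0010,"tz":0.0006,"spin":-0.03}
{"tx":-0.0219,"ty":0.0010,"tz":0.0006,"spin":-0.03}
{"tx":-0.0219,"ty":0.0010,"tz":0.0006,"spin":-0.03}
{"tx":-0.0219,"ty":0.0010,"tz":0.0006,"spin":-0.03}
```

View pics/w6.png

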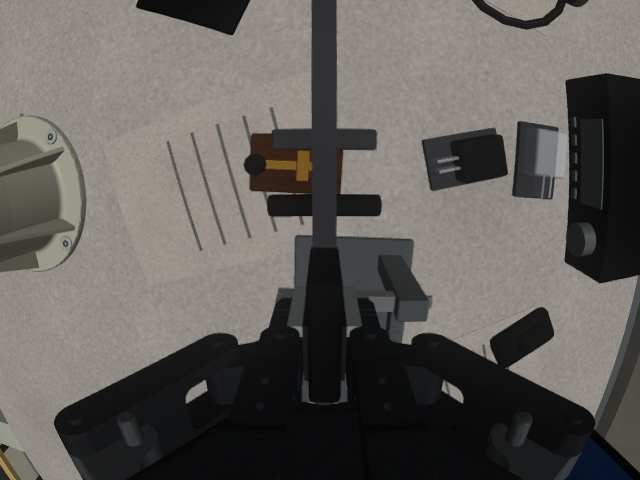

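```bash
python3 -m inch '[{"gripper":0,"tx":-0.035,"ty":0,"tz":0,"spin":0},{"gripper":0,"tx":-0.035,"ty":0.001,"tz":0,"spin":0},{"gripper":0,"tx":-0.035,"ty":0.001,"tz":0,"spin":-0.2},{"gripper":0,"tx":-0.03,"ty":0.001,"tz":0,"spin":0},{"gripper":0,"tx":-0.018,"ty":0.001,"tz":0,"spin":0},{"gripper":0,"tx":-0.007,"ty":0.001,"tz":0,"spin":0},{"gripper":0,"tx":0,"ty":0,"tz":0,"spin":0},{"gripper":0,"tx":0,"ty":0,"tz":0,"spin":0}]'
python3 -c "
from h import *
f=grab_frame('wrist');save('w7',f);save('s7',grab_frame('scene'));save('t7',grab_frame('top'))
plan([461,-221.5,200],1.571-0.0468)"
```

```text
clock: 9.95
eef_pos: [461.8, -197.6, 310.7]
tcp_rot: [-3.14, -0.001, 1.525]
contact_force: [0.7, 0.6, -5.2]
opening: 0.134
{"tx":-0.0030,"ty":-0.0000,"tz":0.0139,"spin":0.01}
{"tx":-0.0030,"ty":-0.0000,"tz":0.0139,"spin":0.01}
{"tx":-0.0030,"ty":-0.0000,"tz":0.0139,"spin":0.01}
{"tx":-0.0030,"ty":-0.0000,"tz":0.0139,"spin":0.01}
{"tx":-0.0030,"ty":-0.0000,"tz":0.0139,"spin":0.01}
{"tx":-0.0030,"ty":-0.0000,"tz":0.0139,"spin":0.01}
{"tx":-0.0030,"ty":-0.0000,"tz":0.0139,"spin":0.01}
{"tx":-0.0030,"ty":-0.0000,"tz":0.0139,"spin":0.01}
```

View pics/w7.png

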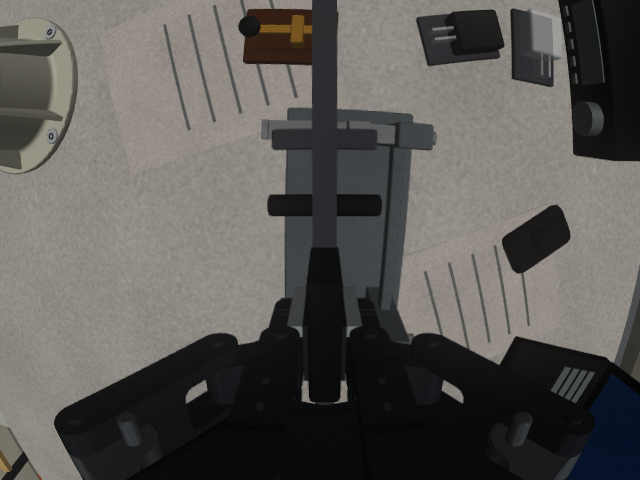

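View pics/s7.png

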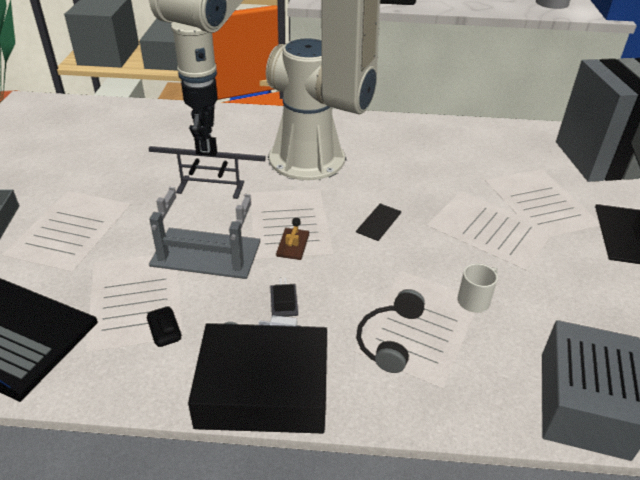

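```bash
python3 -m inch '[{"gripper":0,"tx":-0.008,"ty":0,"tz":0.005,"spin":0},{"gripper":0,"tx":-0.012,"ty":0,"tz":0.015,"spin":0},{"gripper":0,"tx":-0.004,"ty":-0.001,"tz":0.025,"spin":0},{"gripper":0,"tx":0,"ty":0,"tz":0.03,"spin":0},{"gripper":0,"tx":0,"ty":0,"tz":0.028,"spin":0},{"gripper":0,"tx":0,"ty":0,"tz":0.02,"spin":0},{"gripper":0,"tx":0,"ty":0,"tz":0.01,"spin":0},{"gripper":0,"tx":0,"ty":0,"tz":0.002,"spin":0}]'
python3 -m inch '[{"gripper":0,"tx":0,"ty":0,"tz":0.001,"spin":0},{"gripper":0,"tx":0,"ty":0,"tz":0,"spin":0},{"gripper":0,"tx":0,"ty":0,"tz":0,"spin":0},{"gripper":0,"tx":0,"ty":0,"tz":0,"spin":0},{"gripper":0,"tx":0,"ty":0,"tz":0,"spin":0},{"gripper":0,"tx":0,"ty":0,"tz":0,"spin":0},{"gripper":0,"tx":0,"ty":0,"tz":0,"spin":0},{"gripper":0,"tx":0,"ty":0,"tz":0,"spin":0}]'
python3 -c "
from h import *
s=sense();print(s['eef_pos'],s['tcp_rot'],s['contact_force'],s['wrist_torque'])
f=grab_frame('wrist');save('w8',f);K,E=f['K'],f['extrinsics'];save('s8',grab_frame('scene'));save('t8',grab_frame('top'))
print(proj(K,E,[[477.4,-123,145]],True))
a=cv2.imread('pics/s8.png')[130:290,130:290];b=cv2.imread('pics/t8.png')[190:310,350:500];c=cv2.imread('pics/w8.png')[0:260,200:460]
cv2.imwrite('pics/m8.png',np.hstack([cv2.resize(x,(390,390),interpolation=cv2.INTER_CUBIC) for x in (a,c)]))
cv2.imwrite('pics/t8z.png',cv2.resize(b,None,fx=4,fy=4,interpolation=cv2.INTER_CUBIC))"
```

```text
clock: 10.9
eef_pos: [459.9, -221.9, 175.6]
tcp_rot: [-3.14, -0.001, 1.525]
contact_force: [0.8, 0.1, -4.8]
opening: 0.133
clock: 11.7
eef_pos: [460.4, -222.1, 175.7]
tcp_rot: [-3.142, -0.0, 1.525]
contact_force: [0.3, 0.6, -6.3]
opening: 0.128
[ 460.40080089 -222.10606782  175.68959649] [-3.14154424e+00 -2.47445909e-05  1.52514115e+00] [ 0.31755111  0.58010986 -6.28956039] [-0.03790661  0.00868855 -0.04592546]
[[349.07970648  73.51943409]]
```

View pics/m8.png

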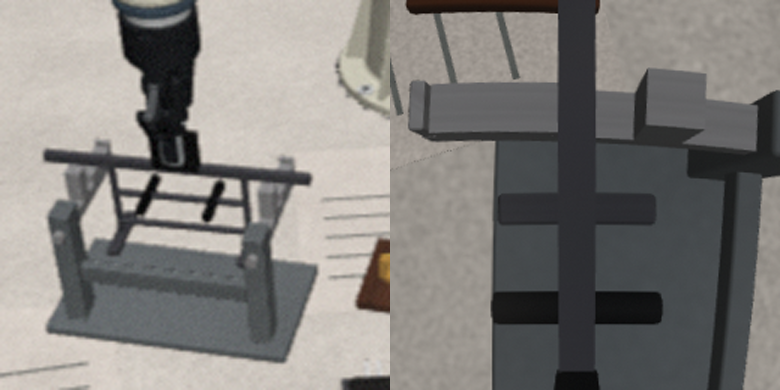

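View pics/t8z.png

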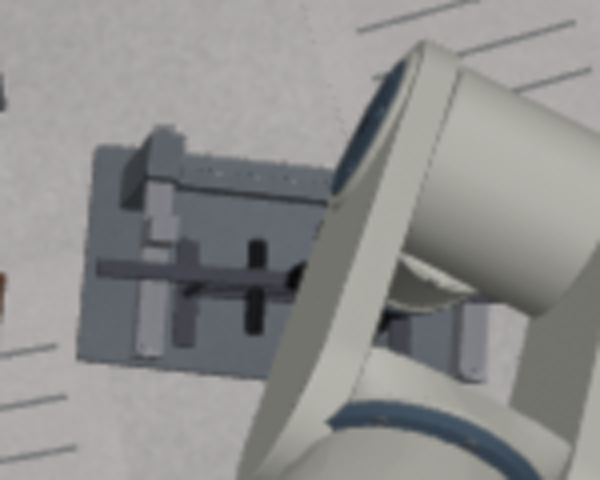

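```bash
python3 -m inch '[{"gripper":0,"tx":0,"ty":0,"tz":0.003,"spin":0},{"gripper":0,"tx":0,"ty":0,"tz":0.004,"spin":0},{"gripper":0,"tx":0,"ty":0,"tz":0.003,"spin":0},{"gripper":0,"tx":0,"ty":0.003,"tz":0,"spin":0},{"gripper":0,"tx":0,"ty":0.004,"tz":0,"spin":0},{"gripper":0,"tx":0,"ty":0.003,"tz":0,"spin":0},{"gripper":0,"tx":0,"ty":0,"tz":0,"spin":0},{"gripper":0,"tx":0,"ty":0,"tz":0,"spin":0}]'
python3 -c "
from h import *
s=sense();print(s['contact_force'],s['wrist_torque'])"
python3 -m inch '[{"gripper":0,"tx":0,"ty":0.0005,"tz":0,"spin":0},{"gripper":0,"tx":0,"ty":0.0005,"tz":0,"spin":0},{"gripper":0,"tx":0,"ty":0.0005,"tz":0,"spin":0},{"gripper":0,"tx":0,"ty":0.0005,"tz":0,"spin":0},{"gripper":0,"tx":0,"ty":0,"tz":0,"spin":0},{"gripper":0,"tx":0,"ty":0,"tz":0,"spin":0},{"gripper":0,"tx":0,"ty":0,"tz":0,"spin":0},{"gripper":0,"tx":0,"ty":0,"tz":0,"spin":0}]'
python3 -c "
from h import *
s=sense();print(s['contact_force'],s['wrist_torque'])"

```

```text
clock: 12.65
eef_pos: [470.5, -222.6, 165.7]
tcp_rot: [-3.142, 0.0, 1.525]
contact_force: [-0.3, -0.6, -5.6]
opening: 0.124
[-0.29028587 -0.59162752 -5.57207999] [-0.01119258  0.01503088  0.00122434]
clock: 13.45
eef_pos: [472.4, -222.7, 165.7]
tcp_rot: [-3.142, -0.0, 1.525]
contact_force: [0.0, -0.0, -5.5]
opening: 0.131
[ 0.02260043 -0.03345618 -5.47648474] [ 0.03159073  0.01181001 -0.01158913]
```

```bash
cat > st.py <<'E'
from h import *
s=sense();print('F',np.round(s['contact_force'],1),'T',np.round(s['wrist_torque'],2),np.round(s['eef_pos'],1),round(s['tcp_rot'][2],4))
E
R='x'; python3 -m inch '[{"gripper":0,"tx":0,"ty":0.0005,"tz":0,"spin":0},{"gripper":0,"tx":0,"ty":0.0005,"tz":0,"spin":0},{"gripper":0,"tx":0,"ty":0,"tz":0,"spin":0},{"gripper":0,"tx":0,"ty":0,"tz":0,"spin":0},{"gripper":0,"tx":0,"ty":0.0005,"tz":0,"spin":0},{"gripper":0,"tx":0,"ty":0.0005,"tz":0,"spin":0},{"gripper":0,"tx":0,"ty":0,"tz":0,"spin":0},{"gripper":0,"tx":0,"ty":0,"tz":0,"spin":0}]'; python3 st.py
python3 -m inch '[{"gripper":0,"tx":0,"ty":0.0005,"tz":0,"spin":0},{"gripper":0,"tx":0,"ty":0,"tz":0,"spin":0},{"gripper":0,"tx":0,"ty":0.0005,"tz":0,"spin":0},{"gripper":0,"tx":0,"ty":0,"tz":0,"spin":0},{"gripper":0,"tx":0,"ty":0,"tz":0,"spin":0},{"gripper":0,"tx":0,"ty":0,"tz":0,"spin":0},{"gripper":0,"tx":0,"ty":0,"tz":0,"spin":0},{"gripper":0,"tx":0,"ty":0,"tz":0,"spin":0}]'; python3 st.py
```

```text
clock: 14.25
eef_pos: [473.5, -222.6, 165.5]
tcp_rot: [-3.14, -0.0, 1.525]
contact_force: [-6.0, -0.9, -3.8]
opening: 0.13
F [-6.  -0.9 -3.8] T [-0.12  0.97 -0.23] [ 473.5 -222.6  165.5] 1.5252
clock: 15.05
eef_pos: [473.6, -222.6, 165.3]
tcp_rot: [-3.138, -0.0, 1.525]
contact_force: [-8.5, -0.2, -2.0]
opening: 0.132
F [-8.5 -0.2 -2. ] T [-0.2   1.47 -0.23] [ 473.6 -222.6  165.3] 1.5253
```

```bash
python3 -m inch '[{"gripper":0,"tx":0,"ty":-0.002,"tz":0,"spin":0},{"gripper":0,"tx":0,"ty":-0.0025,"tz":0,"spin":0},{"gripper":0,"tx":0,"ty":0,"tz":0,"spin":0},{"gripper":0,"tx":0,"ty":0,"tz":0,"spin":0},{"gripper":0,"tx":0,"ty":0,"tz":0,"spin":0},{"gripper":0,"tx":0,"ty":0,"tz":0,"spin":0},{"gripper":0,"tx":0,"ty":0,"tz":0,"spin":0},{"gripper":0,"tx":0,"ty":0,"tz":0,"spin":0}]'; python3 st.py
python3 -m inch '[{"gripper":0,"tx":0,"ty":0,"tz":0.001,"spin":0},{"gripper":0,"tx":0,"ty":0,"tz":0.001,"spin":0},{"gripper":0,"tx":0,"ty":0,"tz":0.001,"spin":0},{"gripper":0,"tx":0,"ty":0,"tz":0.001,"spin":0},{"gripper":0,"tx":0,"ty":0,"tz":0.001,"spin":0},{"gripper":0,"tx":0,"ty":0,"tz":0,"spin":0},{"gripper":0,"tx":0,"ty":0,"tz":0,"spin":0},{"gripper":0,"tx":0,"ty":0,"tz":0,"spin":0}]'; python3 st.py
```

```text
clock: 15.85
eef_pos: [471.0, -222.6, 165.7]
tcp_rot: [3.142, -0.0, 1.525]
contact_force: [0.6, -0.4, -5.1]
opening: 0.133
F [ 0.6 -0.4 -5.1] T [ 0.05 -0.01 -0.  ] [ 471.  -222.6  165.7] 1.5251
clock: 16.65
eef_pos: [471.0, -222.6, 160.7]
tcp_rot: [3.141, 0.0, 1.525]
contact_force: [0.2, -0.1, -5.7]
opening: 0.13
F [ 0.2 -0.1 -5.7] T [-0.   -0.01 -0.01] [ 471.  -222.6  160.7] 1.5251
```

Now at 160.7, below the 162 land level, with no contact. I'll keep lowering.

```bash
python3 -m inch '[{"gripper":0,"tx":0,"ty":0,"tz":0.001,"spin":0},{"gripper":0,"tx":0,"ty":0,"tz":0.001,"spin":0},{"gripper":0,"tx":0,"ty":0,"tz":0.001,"spin":0},{"gripper":0,"tx":0,"ty":0,"tz":0,"spin":0},{"gripper":0,"tx":0,"ty":0,"tz":0,"spin":0},{"gripper":0,"tx":0,"ty":0,"tz":0,"spin":0},{"gripper":0,"tx":0,"ty":0,"tz":0,"spin":0},{"gripper":0,"tx":0,"ty":0,"tz":0,"spin":0}]'; python3 st.py
python3 -m inch '[{"gripper":0,"tx":0,"ty":0,"tz":0.001,"spin":0},{"gripper":0,"tx":0,"ty":0,"tz":0,"spin":0},{"gripper":0,"tx":0,"ty":0,"tz":0.001,"spin":0},{"gripper":0,"tx":0,"ty":0,"tz":0,"spin":0},{"gripper":0,"tx":0,"ty":0,"tz":0.001,"spin":0},{"gripper":0,"tx":0,"ty":0,"tz":0,"spin":0},{"gripper":0,"tx":0,"ty":0,"tz":0,"spin":0},{"gripper":0,"tx":0,"ty":0,"tz":0,"spin":0}]'; python3 st.py
```

```text
clock: 17.45
eef_pos: [470.9, -222.6, 157.7]
tcp_rot: [3.142, 0.0, 1.525]
contact_force: [0.3, -1.0, -6.1]
opening: 0.133
F [ 0.3 -1.  -6.1] T [ 0.02 -0.01 -0.04] [ 470.9 -222.6  157.7] 1.5251
clock: 18.25
eef_pos: [470.9, -222.6, 154.7]
tcp_rot: [3.142, 0.0, 1.525]
contact_force: [0.1, 1.1, -6.5]
opening: 0.128
F [ 0.1  1.1 -6.5] T [-0.    0.01  0.01] [ 470.9 -222.6  154.7] 1.5251
```

```bash
python3 -m inch '[{"gripper":0,"tx":0,"ty":0,"tz":0.001,"spin":0},{"gripper":0,"tx":0,"ty":0,"tz":0,"spin":0},{"gripper":0,"tx":0,"ty":0,"tz":0.001,"spin":0},{"gripper":0,"tx":0,"ty":0,"tz":0,"spin":0},{"gripper":0,"tx":0,"ty":0,"tz":0.0005,"spin":0},{"gripper":0,"tx":0,"ty":0,"tz":0,"spin":0},{"gripper":0,"tx":0,"ty":0,"tz":0,"spin":0},{"gripper":0,"tx":0,"ty":0,"tz":0,"spin":0}]'; python3 st.py
python3 -m inch '[{"gripper":0,"tx":0,"ty":0,"tz":0.0005,"spin":0},{"gripper":0,"tx":0,"ty":0,"tz":0,"spin":0},{"gripper":0,"tx":0,"ty":0,"tz":0.0005,"spin":0},{"gripper":0,"tx":0,"ty":0,"tz":0,"spin":0},{"gripper":0,"tx":0,"ty":0,"tz":0,"spin":0},{"gripper":0,"tx":0,"ty":0,"tz":0,"spin":0},{"gripper":0,"tx":0,"ty":0,"tz":0,"spin":0},{"gripper":0,"tx":0,"ty":0,"tz":0,"spin":0}]'; python3 st.py
```

```text
clock: 19.05
eef_pos: [470.9, -222.6, 152.2]
tcp_rot: [3.142, -0.0, 1.525]
contact_force: [1.0, 0.4, -5.0]
opening: 0.132
F [ 1.   0.4 -5. ] T [ 0.04 -0.    0.02] [ 470.9 -222.6  152.2] 1.5251
clock: 19.85
eef_pos: [471.0, -222.6, 152.0]
tcp_rot: [3.141, 0.0, 1.525]
contact_force: [-3.1, 1.4, 6.1]
opening: 0.131
F [-3.1  1.4  6.1] T [0.32 0.66 0.05] [ 471.  -222.6  152. ] 1.5251
```

```bash
python3 -c "
from h import *
f=grab_frame('wrist');save('w9',f);save('s9',grab_frame('scene'))
a=cv2.imread('pics/s9.png')[150:290,140:280];c=cv2.imread('pics/w9.png')[0:260,200:460]
cv2.imwrite('pics/m9.png',np.hstack([cv2.resize(x,(400,400),interpolation=cv2.INTER_CUBIC) for x in (a,c)]))"
```

```text
(no output)
```

View pics/m9.png

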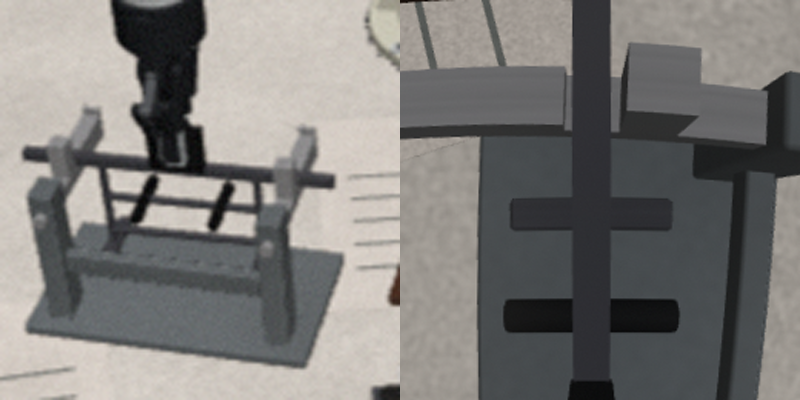

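```bash
python3 -m inch '[{"gripper":0,"tx":0,"ty":0,"tz":-0.0005,"spin":0},{"gripper":0,"tx":0,"ty":0,"tz":0,"spin":0},{"gripper":0.014,"tx":0,"ty":0,"tz":0,"spin":0},{"gripper":0.016,"tx":0,"ty":0,"tz":0,"spin":0},{"gripper":0.018,"tx":0,"ty":0,"tz":0,"spin":0},{"gripper":0.022,"tx":0,"ty":0,"tz":0,"spin":0},{"gripper":0.03,"tx":0,"ty":0,"tz":0,"spin":0},{"gripper":0.04,"tx":0,"ty":0,"tz":0,"spin":0}]' 20; python3 st.py
python3 -m inch '[{"gripper":0.05,"tx":0,"ty":0,"tz":0,"spin":0},{"gripper":0.06,"tx":0,"ty":0,"tz":0,"spin":0},{"gripper":0.07,"tx":0,"ty":0,"tz":0,"spin":0},{"gripper":0.07,"tx":0,"ty":0,"tz":0,"spin":0},{"gripper":0.07,"tx":0,"ty":0,"tz":0,"spin":0},{"gripper":0.07,"tx":0,"ty":0,"tz":0,"spin":0},{"gripper":0.07,"tx":0,"ty":0,"tz":0,"spin":0},{"gripper":0.07,"tx":0,"ty":0,"tz":0,"spin":0}]'; python3 st.py
python3 -c "
from h import *
f=grab_frame('wrist');save('w10',f);save('s10',grab_frame('scene'))
a=cv2.imread('pics/s10.png')[150:290,140:280];c=cv2.imread('pics/w10.png')
cv2.imwrite('pics/m10.png',np.hstack([cv2.resize(a,(400,400),interpolation=cv2.INTER_CUBIC),cv2.resize(c,(400,400))]))"
```

```text
clock: 20.75
eef_pos: [470.9, -222.6, 151.7]
tcp_rot: [3.142, -0.0, 1.525]
contact_force: [0.6, 0.6, 0.2]
opening: 0.466
F [0.6 0.6 0.2] T [ 0.   -0.06 -0.02] [ 470.9 -222.6  151.7] 1.5251
clock: 21.55
eef_pos: [470.9, -222.6, 151.7]
tcp_rot: [3.142, 0.0, 1.525]
contact_force: [-0.5, -0.8, -1.4]
opening: 0.824
F [-0.5 -0.8 -1.4] T [ 0.04 -0.02  0.02] [ 470.9 -222.6  151.7] 1.5252
```

View pics/m10.png

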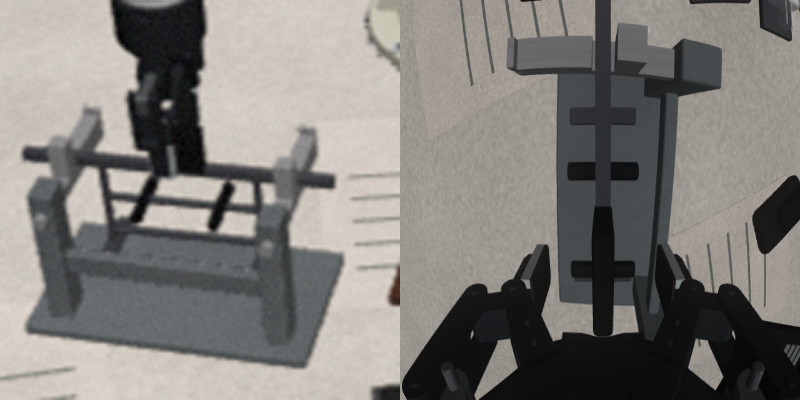

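The rack stayed put, and both fingers are clear of the tab. I'll retreat straight up, then look at both arms.

```bash
python3 -m inch '[{"gripper":0.07,"tx":0,"ty":0,"tz":-0.01,"spin":0},{"gripper":0.07,"tx":0,"ty":0,"tz":-0.02,"spin":0},{"gripper":0.07,"tx":0,"ty":0,"tz":-0.03,"spin":0},{"gripper":0.07,"tx":0,"ty":0,"tz":-0.035,"spin":0},{"gripper":0.07,"tx":0,"ty":0,"tz":-0.035,"spin":0},{"gripper":0.07,"tx":0,"ty":0,"tz":-0.03,"spin":0},{"gripper":0.07,"tx":0,"ty":0,"tz":-0.02,"spin":0},{"gripper":0.07,"tx":0,"ty":0,"tz":0,"spin":0}]'
python3 -m inch '[{"gripper":0.07,"tx":-0.01,"ty":0,"tz":0,"spin":0},{"gripper":0.07,"tx":-0.02,"ty":0,"tz":0,"spin":0},{"gripper":0.07,"tx":-0.03,"ty":-0.01,"tz":0,"spin":0},{"gripper":0.07,"tx":-0.01,"ty":-0.02,"tz":0,"spin":0},{"gripper":0.07,"tx":0,"ty":0,"tz":0,"spin":0},{"gripper":0.07,"tx":0,"ty":0,"tz":0,"spin":0},{"gripper":0.07,"tx":0,"ty":0,"tz":0,"spin":0},{"gripper":0.07,"tx":0,"ty":0,"tz":0,"spin":0}]'
python3 -c "
from h import *
f=grab_frame('wrist');save('w11',f);np.savez('w11',K=f['K'],E=f['extrinsics']);f=grab_frame('scene');save('s11',f);np.savez('s11',K=f['K'],E=f['extrinsics'])
a=cv2.imread('pics/s11.png')[150:290,140:280];c=cv2.imread('pics/w11.png')[0:340,230:500]
cv2.imwrite('pics/m11.png',np.hstack([cv2.resize(a,(320,400),interpolation=cv2.INTER_CUBIC)[:, :],cv2.resize(c,(318,400),interpolation=cv2.INTER_CUBIC)]))
cv2.imwrite('pics/w11z.png',cv2.resize(c,None,fx=1.76,fy=1.76,interpolation=cv2.INTER_CUBIC))
cv2.imwrite('pics/s11z.png',cv2.resize(a,None,fx=4,fy=4,interpolation=cv2.INTER_CUBIC))"
```

```text
clock: 22.45
eef_pos: [472.2, -223.2, 335.6]
tcp_rot: [3.136, 0.002, 1.525]
contact_force: [0.4, 0.7, -0.0]
opening: 0.823
clock: 23.25
eef_pos: [438.1, -290.8, 331.4]
tcp_rot: [-3.141, -0.0, 1.526]
contact_force: [-0.1, -0.3, 0.4]
opening: 0.818
```

View pics/w11z.png

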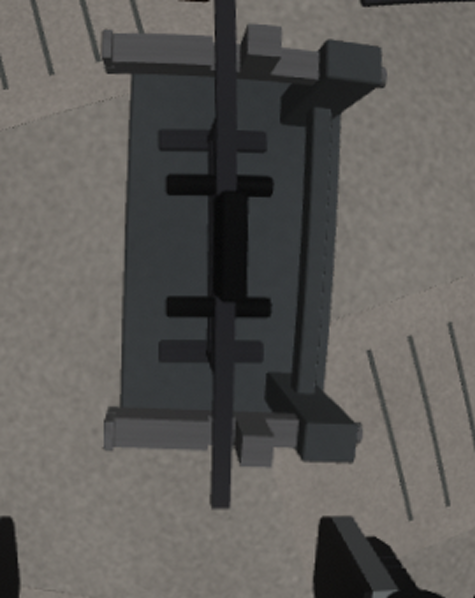

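View pics/s11z.png

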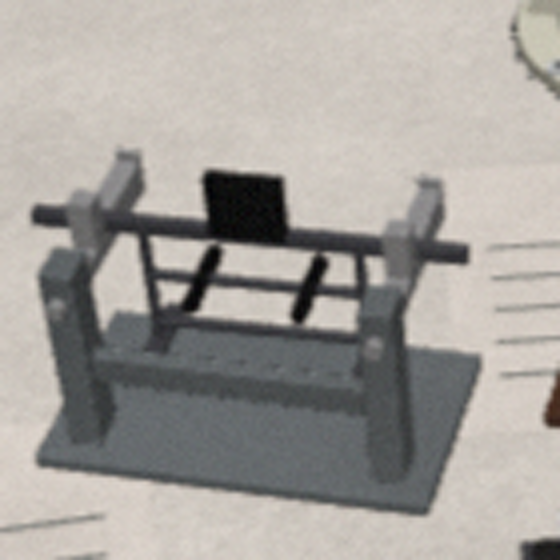

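```bash
python3 - <<'E'
from h import *
W=np.load('w11.npz');S=np.load('s11.npz');T=load('top','t11')
w=lambda x,y:ray(W['K'],W['E'],(230+x/1.76,y/1.76),True);s=lambda x,y:ray(S['K'],S['E'],(140+x/4,150+y/4))
print(tri([w(221,504),s(34,214)]))
# left end from scene, expected point on bar line
d=np.array([np.sin(0.0457),np.cos(0.0457),0]);R=tri([w(221,504),s(34,214)])[0]
for z in (140,145,150): print(z,proj(S['K'],S['E'],np.array([[470.9,-222.2,z]])+140*d*np.array([[1],[-1]])).round(1).tolist())
print('seen',140+467/4,150+254/4,140+34/4,150+214/4)
for c in ('wrist',):
    f=grab_frame(c);save('w12',f)
a=cv2.imread('pics/w12.png').astype(int)-cv2.imread('pics/w11.png');print(abs(a).mean(),abs(a).max());python=0
E
python3 st.py
```

```text
(array([ 466.69200238, -362.09973894,  138.29952659]), [1.4133398464394578, 1.413339846439406])
140 [[256.8, 212.3], [148.1, 202.3]]
145 [[256.7, 210.8], [147.8, 200.7]]
150 [[256.6, 209.2], [147.5, 199.1]]
seen 256.75 213.5 148.5 203.5
0.8935807291666666 83
F [ 0.3 -0.1 -0.3] T [ 0.01 -0.01 -0.02] [ 438.  -290.9  331.6] 1.5258
```

View pics/t11.png

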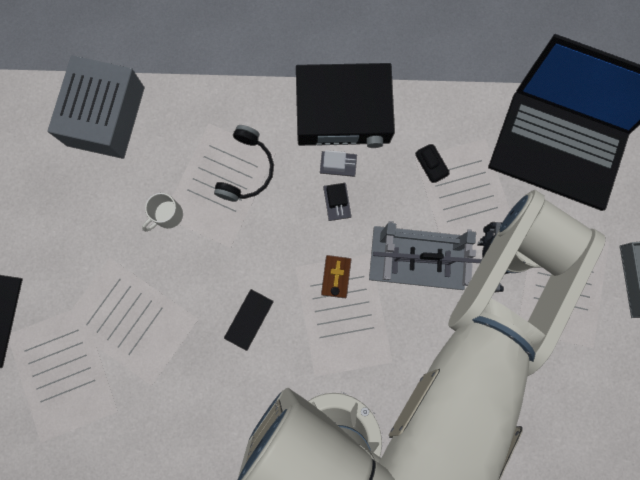

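Both bar ends sit at the height expected for z=140 (land level, 150, would be 3–4 px higher). The bystanders are unmoved and nothing is touching the robot, so I'm handing the job in.

```bash
python3 -c "
from h import *
print(sign_off())"
```

```text
the job is handed in; nothing more can be done
None
```

The rack is hanging on the stand with its bar down in both notches, and I handed the job in at about 23 s on the robot's clock.

**What I did**
- I measured the two hook arms with the wrist camera and found them about 9 mm apart in depth.
- I gripped the rack by its tab at 60 N and turned it about 2.7° to match the arms.
- I felt for the back stops with at most about 9 N of push. The moment readings suggested both stops were touched.
- I backed off about 2.6 mm and lowered the bar until the notch floors took the load. The tool was then at 152 mm, the height expected for a seated bar. I then let go and moved away.

**Last checks**
- **Height:** both bar ends appear in the scene picture within about 1–1.5 px of where a seated bar should be. A bar still on the flat land would sit 3–4 px higher. Two views put the right end at 138 mm against 140 mm expected, with the sight lines missing by 1.4 mm, so it agrees within the cameras' accuracy.
- **Notches:** the left notch was clearly visible with the bar in it. The right notch was partly hidden, so that side rests on the force, height and wrist-view evidence.
- **Stillness:** successive wrist pictures showed only a small average difference. It was not zero and I did not look into it further.
- **Other items:** by eye, the other things on the desk look unmoved in the top view.
- **Contact:** the force reading was about zero, so the robot was touching nothing.

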